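Close the pantry vent flap with the hook pole and lock its wing stud

ROBOT

A 6-joint arm with a two-finger parallel gripper is mounted at the origin on the work surface. World frame = base frame: x ahead of the robot, y to its left, z up, the work surface at z = 0. Lengths are in m, angles in rad, forces in N, time in s.
With the tool pointing down it reaches from about 0.35 to 0.975 m from the base axis. Payload 7.1 kg.
Tool frame: the origin (TCP) lies at the centre of the arm's flange, where the gripper is bolted on; the fingertips stand 182 mm ahead of it and the grasp point (between the pads) lies 163 mm ahead of it; z points along the fingers, y is the line along which they close (so a half turn about z gives the same grasp; the last joint's range is limited). The gripper opens to 88 mm and grips with 3 to 60 N. Pads are 20 mm wide; open, the fingers measure 115 mm over their backs; the gripper's body (75 mm by 178 mm) begins 61 mm behind the grasp point.
Start: joints at [1.256, 0.423, 1.63, -0, 1.089, -0.019], TCP at [0.182, 0.598, 0.405] pointing down, gripper open.
Joint ranges: [-3, 3], [-0.9, 2.11], [0.09, 2.58], [-1.31, 4.45], [0.11, 2.69], [-2.54, 2.54]. Speed limits (rad/s): [2.39, 2.39, 3.01, 3.14, 3.14, 3.14].

INTERFACE

Orientations are given as a rotation vector (axis times angle).
In Python, from cell import telemetry, read_camera, camera_params, ctrl gives the robot as it stands. The module is installed in compiled form; this text tells all that it offers.
- The arm moves only by the shell command python3 -m pendant 'ROWS'. ROWS is JSON, a list of rows, each an object with "dp": the shift along the tool's x, y, z in mm, a list of three; "delta_rot": the turn, a rotation vector about the tool's x, y, z in degrees, a list of three; "claw": the opening, from 0 (shut) to 1 (fully open). In form: [{"dp": [tx, ty, tz], "delta_rot": [wx, wy, wz], "claw": claw}, ...]. A call has 1 to 8 rows; each row is the pose to reach, as a shift and turn from the pose commanded when the call began, along the tool's axes at that moment; what a row does not reach only later rows make up. A row lasts 1/10 s, in which the tool goes at most 50 mm and 8.59 degrees, less where a joint would pass 70% of its speed; a pose out of reach is approached as far as the arm can. A call with a gripper value outside its range is refused whole. The fingers move at their own pace and stop on an object; the grip force is fixed at half the most. Time passes only in rows, so rows that repeat a pose let the fingers close. It gives the time, the measured TCP pose, the force, the opening and the grip force at its end, in the units of the state.
- telemetry.state(): the state, without advancing time (a new reading comes with each control period).
- read_camera(name): name is "side" or "top"; returns (picture, depth): 400x640x3 uint8, red, green, blue; 400x640 float32, m along the optical axis (not along the pixel's ray), 0 where there is no reading.
- camera_params(name): a dict with "camera_matrix" (3x3 intrinsics, pixels), "world_from_camera" (4x4, takes a point from camera to world coordinates). Camera axes: x right, y up, looking along -z (the intrinsics and any distortion apply to the point x, -y, -z); pixel columns grow to the right and rows downward; lengths in m; the calibration is good to about 2 mm. A picture is of the moment at which its call begins. camera_params takes no time and is no camera call.
- ctrl.sign_off(): hands the job in; it is judged then, once.
The state is a dict: "time": time; "joint_pos": joint angles; "qd": joint speeds; "effort": joint torques, N m; "eef_pos": TCP position; "ee_rot": TCP orientation; "contact_force": force on the tool from outside, world axes, zero at the start; "torque": the same for the moment, N m; "grip_width": finger opening in m; "gripper_force": force on a finger pad.
Only numpy, scipy, OpenCV 4.12 (cv2) and the standard library are available. Lean on these libraries where they do the work, as an engineer would, in place of code of your own. Each camera call takes 0.05 s, during which the arm holds its last target. There are 200 camera calls.

TASK

Shut the pantry's ventilation cowl for the night: first turn the wing stud on its sloping face in line with the slot of the open flap, then catch the ring eye at the top of the flap with the hook pole and swing the flap down fully shut over the stud, keeping the hook in the eye all the way so that the flap does not drop. Unhook the pole and lay it flat on the cupboard base again, then turn the wing stud a full quarter turn crosswise to lock the flap. Leave everything else where it stands.

Things in the scene. Friction and masses are not known exactly. Their poses are not given: they have to be found in the camera images.
- cowl: Galvanised vent cowl screwed to the base, 187 mm deep, 260 wide, 165 high. From the hinge line at its top the front face runs down towards the robot, 35 degrees below level, for 135 mm; the face's outward normal leans 35 degrees from vertical to the robot's side. Origin: on the base under the middle of the hinge line; x level, away from the robot, y left along the hinge line, z up.
- flap (a joint): Hinge of the cowl's white flap, 250 mm wide, 130 long, about 0.26 kg. 0 = shut on the sloping face (its top side then 7 mm off the frame); grows as it swings up and back: 2.18 upright, 2.35 rear stop. Friction (0.06 N m) holds it near upright only; tipped forward it falls shut unless held.
- slot (a point): Centre of the oblong slot through the flap, 66 x 24 mm, long side along the flap's length (square to the hinge line), 82 mm from the hinge line and 65 mm right (-y) of the flap's middle. The stud's wing passes through it as the flap shuts. Moves with the flap.
- flap_hinge (a point): Middle of the flap's hinge line, 165 mm above the base; the hinge axis runs along the cowl's y.
- eye (a point): Centre of the steel ring eye on the flap's free edge: inner diameter 30 mm, wire 5 mm, ring axis parallel to the hinge line. 150 mm from the hinge line, 20 mm beyond the edge, 60 mm left (+y) of the flap's middle. With the flap open it is the highest point, about 0.32 m up. Moves with the flap.
- stud (a joint): Quarter-turn wing stud on the cowl's frame. 0 = wing in line with the slot (long side down the slope): only then, within about 0.2 rad, does the flap pass over it. Grows clockwise, seen looking at the sloping face, to 1.571 = crosswise (parallel to the hinge line), which locks a shut flap. Stops at 0 and 1.571; light friction (0.04 N m) holds it.
- stud_top (a point): Top of the stud's wing, on its turning axis, 34 mm off the sloping frame, 80 mm down the slope from the hinge line, 65 mm right (-y) of the cowl's middle. Wing: steel bar 50 mm long, 12 thick, 24 high, its underside 10 mm off the frame. z axis = turning axis, out along the slope's normal; x axis = along the wing's long side.
- pole: Loose hook pole lying on the base, about 0.11 kg. Flat-sided wooden handle 18 mm wide, 24 high, from 60 mm behind to 50 mm ahead of the origin; then a straight 6 mm steel rod on to 106 mm ahead, then a hook curling to the pole's +y side, flat in the plane of the base. Origin: underside of the handle, under the centre of mass; x points to the hook end, z up.
- hook (a point): Middle of the hook's sideways prong, 122 mm ahead of the pole's origin, 20 mm to its +y side, 12 mm above the handle's underside. The prong is 6 mm wire along the pole's y; its free tip lies 22 mm further to +y, bent 9 mm back towards the handle. Same axes as the pole.
- riser_front (a point): Middle of the clipped front edge of the white plastic two-tier corner riser at the right, on top of its lower tier (60 mm up). The lower tier is 280 x 280 mm with this corner clipped; the upper one, 180 x 180 mm, its top at 165 mm, stands over its back right corner. x axis away from the robot, y left. Leave alone.
- spice0: Small glass spice jar, 47 mm wide, 90 mm high, on the riser's upper tier; origin at its underside. Leave it where it is.
- spice1: Small glass spice jar, 47 mm wide, 90 mm high, on the riser's upper tier; origin at its underside. Leave it where it is.
- spice2: Small glass spice jar, 47 mm wide, 90 mm high, on the riser's upper tier; origin at its underside. Leave it where it is.
- cup: White ceramic cup, 76 mm wide, 70 mm high, on the riser's lower tier; origin at its underside. Leave it where it is.
- spoon: Steel sugar spoon, 120 mm long, lying on the riser's lower tier; origin at its underside. Leave it where it is.
- scoop: White plastic scoop, about 115 mm long, on the riser's lower tier; origin at its underside. Leave it where it is.
- tin: Steel tin, 74 mm wide, 110 mm high, standing on the base at the left of the cowl; origin at its underside. Leave it where it is.
- canister: Clear canister with white lid, 94 mm wide, 140 mm high, standing on the base at the right front; origin at its underside. Leave it where it is.
Mind the look-alikes: they are no part of the job. Leave any blue or green look-alike of the pole alone.

How it is judged:
By the outcome, as a careful person would: the job done as asked, in the order asked, and still so for the second after the job is handed in, with the robot touching nothing.
It also fails if it takes over 72 s, if anything falls off the work surface, if the arm or the gripper's body presses on something with over 40 N, if the wrist force passes 120 N, or if a joint passes its speed limit or range.

## Working session

There is one attempt and no reset: what is moved stays moved. The work goes in short steps, Python scripts to look and compute and a shell command to move; the robot and the scene stay as the last step left them, time stands still between calls to the robot, and variables do not carry over. Pictures are saved under pics/ and viewed, at most 10 in all, crops included, and the job is handed in when it is done.

```bash
mkdir -p pics; python3 - <<'E'
from cell import telemetry, read_camera, camera_params
import cv2, numpy as np
print(telemetry.state())
for n in ("side","top"):
    im,d=read_camera(n); np.savez(f"{n}0.npz",im=im,d=d)
    cv2.imwrite(f"pics/{n}0.png",im[:,:,::-1]); p=camera_params(n); print(n,p, (d>0).mean())
E
```

```text
{'time': 0.0, 'joint_pos': array([ 1.25600684e+00,  4.23869604e-01,  1.63072941e+00,  7.58831969e-06,
        1.08858066e+00, -1.90311167e-02]), 'qd': array([ 3.97063935e-04, -1.43142252e-04, -4.19753866e-04, -4.72344782e-04,
       -2.56580042e-04, -9.61929459e-05]), 'effort': array([ 4.23177407e-04, -5.44612062e+01, -2.73669541e+01,  6.44532521e-02,
        2.26345018e-02, -7.33221304e-05]), 'eef_pos': array([0.18206886, 0.59758849, 0.40386803]), 'ee_rot': array([-4.62850271e-01, -3.10703553e+00,  2.45627687e-03]), 'contact_force': array([0.19597335, 0.37667674, 0.19189238]), 'torque': array([0.02598955, 0.02404494, 0.03495456]), 'gripper_force': 0.0, 'grip_width': 0.08768807852640638}
side {'camera_matrix': array([[376.9512044 ,   0.        , 319.1090755 ],
       [  0.        , 376.9512044 , 201.48392889],
       [  0.        ,   0.        ,   1.        ]]), 'world_from_camera': array([[ 0.98674475,  0.08078137, -0.14074504,  0.24328665],
       [-0.16093843,  0.59842105, -0.78485098, -1.15878146],
       [ 0.02082345,  0.79709887,  0.60348966,  0.97388722],
       [ 0.        ,  0.        ,  0.        ,  1.        ]])} 0.995921875
top {'camera_matrix': array([[367.29083889,   0.        , 322.18224124],
       [  0.        , 367.29083889, 195.70518445],
       [  0.        ,   0.        ,   1.        ]]), 'world_from_camera': array([[ 0.01017904,  0.99678489, -0.07947491,  0.38241684],
       [-0.99994323,  0.01039724,  0.00233215, -0.05342906],
       [ 0.00315097,  0.07944666,  0.99683414,  1.1782979 ],
       [ 0.        ,  0.        ,  0.        ,  1.        ]])} 0.9959609375
```

View pics/side0.png

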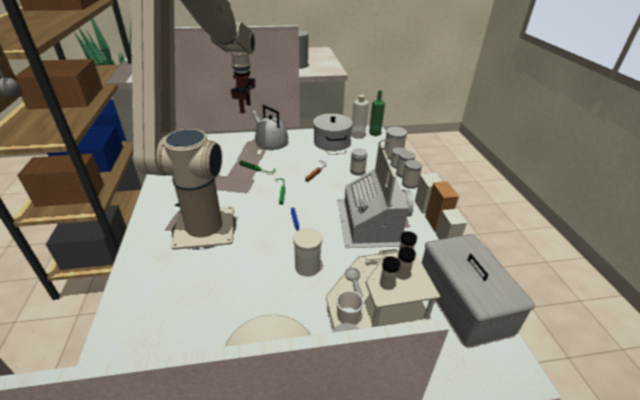

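View pics/top0.png

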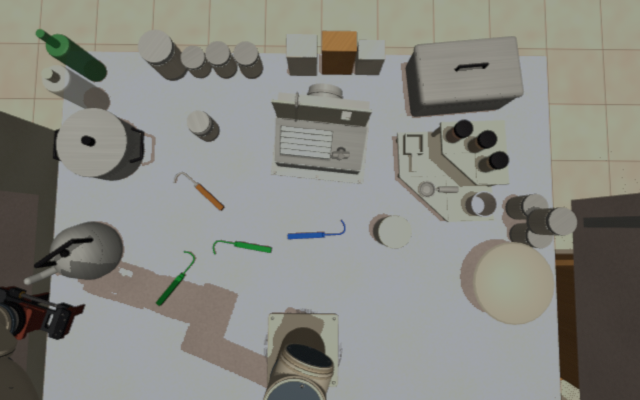

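The side view shows the cowl at (375,205), with the flap upright and the red-brown pole at (315,172). In the top view the orange pole is at (208,196) with its hook at (180,178), and the cowl is at (320,135) with the stud near (340,152). The blue and green poles are look-alikes.

```bash
cat > h.py <<'E'
import numpy as np, cv2
from cell import camera_params
def cloud(n,d):
    p=camera_params(n);K=p["camera_matrix"];T=p["world_from_camera"]
    v,u=np.mgrid[:d.shape[0],:d.shape[1]]
    c=np.stack([(u-K[0,2])/K[0,0]*d,-(v-K[1,2])/K[1,1]*d,-d],-1)
    return c@T[:3,:3].T+T[:3,3]
def ray(n,u,v):
    p=camera_params(n);K=p["camera_matrix"];T=p["world_from_camera"]
    return T[:3,3],T[:3,:3]@np.array([(u-K[0,2])/K[0,0],-(v-K[1,2])/K[1,1],-1])
def plane(n,u,v,z):
    o,r=ray(n,u,v); return o+r*(z-o[2])/r[2]
def two(a,b):
    (o1,r1),(o2,r2)=ray("top",*a),ray("side",*b)
    s=np.linalg.lstsq(np.c_[r1,-r2],o2-o1,rcond=None)[0]
    A,B=o1+s[0]*r1,o2+s[1]*r2
    return (A+B)/2,np.linalg.norm(A-B)
def proj(n,P):
    p=camera_params(n);K=p["camera_matrix"];T=p["world_from_camera"]
    c=(np.asarray(P)-T[:3,3])@T[:3,:3]
    return np.array([K[0,2]+K[0,0]*c[...,0]/-c[...,2],K[1,2]-K[1,1]*c[...,1]/-c[...,2]]).T
E
python3 - <<'E'
from h import *
t=np.load("top0.npz");s=np.load("side0.npz")
a=cv2.resize(t["im"][85:215,165:375],None,fx=3.8,fy=3.8,interpolation=cv2.INTER_CUBIC)
cv2.imwrite("pics/tz.png",a[:,:,::-1])
b=cv2.resize(s["im"][125:265,290:440],None,fx=4,fy=4,interpolation=cv2.INTER_CUBIC)
cv2.imwrite("pics/sz.png",b[:,:,::-1])
for n,z,box in(("top",t,(160,170,240,220)),("side",s,(295,155,335,190))):
    im=z["im"];P=cloud(n,z["d"])
    h=cv2.cvtColor(im,cv2.COLOR_RGB2HSV);m=(h[...,1]>110)&((h[...,0]<16)|(h[...,0]>172))
    mm=np.zeros_like(m);x0,y0,x1,y1=box;mm[y0:y1,x0:x1]=m[y0:y1,x0:x1]
    ys,xs=np.nonzero(mm);p=P[mm];print(n,len(xs),cv2.minAreaRect(np.c_[xs,ys].astype(np.float32)),p.min(0),np.median(p,0),p.max(0))
    q=p[:,:2]
    r=cv2.minAreaRect((q*1000).astype(np.float32));print(r,cv2.boxPoints(r))
P=cloud("top",t["d"])
print("table z",np.median(P[230:300,400:420,2]), "near pole",np.median(P[205:215,180:195,2]))
E
```

```text
top 173 ((209.2875518798828, 196.68850708007812), (34.02705383300781, 5.030577659606934), 42.709388732910156) [0.42908268 0.25879196 0.01589955] [0.46703728 0.29998123 0.02329386] [0.50754203 0.34286635 0.02890554]
((468.39642333984375, 300.473388671875), (107.34854125976562, 15.865745544433594), 48.39578628540039) [[426.82593 265.60577]
 [438.6895  255.07123]
 [509.96692 335.341  ]
 [498.10333 345.87555]]
side 60 ((312.6463317871094, 173.6829376220703), (3.4358224868774414, 17.02294158935547), 51.34019470214844) [0.43485577 0.25328196 0.00981608] [0.46918046 0.28803824 0.02440099] [0.50718185 0.33922528 0.03304802]
((473.3490295410156, 295.57342529296875), (110.14586639404297, 17.82455062866211), 47.9254264831543) [[429.82944 260.66638]
 [443.06015 248.72215]
 [516.86865 330.48047]
 [503.6379  342.42468]]
table z -0.00041308596627342986 near pole -0.0009914648354135691
```

View pics/tz.png

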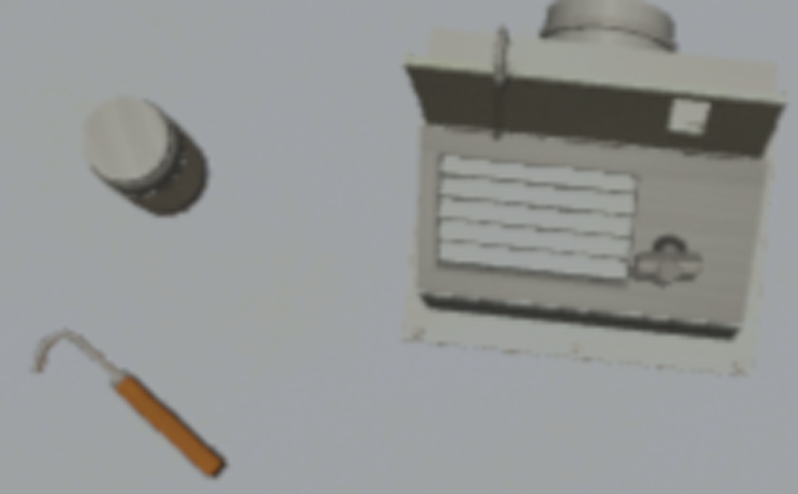

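View pics/sz.png

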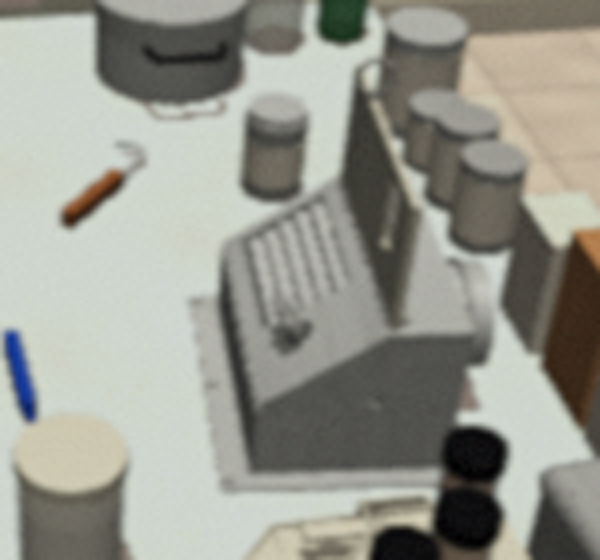

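The zoomed top view shows the stud wing lying crosswise, centred at about (668,264) in the crop. The eye is edge-on at (502,55), and the pole hook points to the upper left. The zoomed side view shows the flap upright with the ring at (372,77) and the stud at (290,333). Next I'll measure the cowl frame.

```bash
python3 - <<'E'
from h import *
t=np.load("top0.npz");s=np.load("side0.npz")
Pt=cloud("top",t["d"]);Ps=cloud("side",s["d"])
C=lambda x,y:(165+x/3.8,85+y/3.8); S=lambda x,y:(290+x/4,125+y/4)
def fit(p):
    for _ in range(4):
        c=p.mean(0);n=np.linalg.svd(p-c)[2][2];r=(p-c)@n;p=p[abs(r)<2*r.std()+1e-4]
    n=n*np.sign(n[2]); return c,n,r.std(),len(p)
# slope, plain right part + bottom strip + left strip
m=np.zeros((400,640),np.uint8)
cv2.fillPoly(m,[np.array([C(650,165),C(755,172),C(735,310),C(430,285),C(425,275),C(630,290),C(645,220)]).astype(int)],1)
c,n,sd,k=fit(Pt[m>0]);print("slope top",c,n,"tilt",np.degrees(np.arccos(n[2])),"yaw",np.degrees(np.arctan2(-n[1],-n[0])),sd,k)
# flap front face (top view)
m=np.zeros((400,640),np.uint8)
cv2.fillPoly(m,[np.array([C(420,75),C(770,112),C(755,145),C(435,115)]).astype(int)],1)
p=Pt[m>0]; cf,nf,sd,k=fit(p);print("flap top",cf,nf,"yaw",np.degrees(np.arctan2(-nf[1],-nf[0])),sd,k)
# base plate front edge
for q in((405,340),(755,372)): print("plate corner",plane("top",*C(*q),0.004))
print("flap top edge ends",[Pt[int(v),int(u)] for u,v in (C(410,64),C(782,102))])
print("eye 2view",two(C(502,56),S(373,77)))
print("stud 2view",two(C(668,264),S(290,333)))
a,b=[two(C(*x),S(*y)) for x,y in (((408,66),(362,72)),((782,103),(408,212)))];print("flap corners L,R",a,b)
for P,nm in((Pt,"top"),(Ps,"side")):
    mm=(P[...,2]>.303)&(P[...,2]<.36)&(P[...,0]>.45)&(P[...,0]<.8)&(abs(P[...,1]+.05)<.16)
    q=P[mm];print(nm,"high pts",len(q),q.min(0),np.median(q,0),q.max(0))
# stud: points off slope plane
for P,nm in((Pt,"top"),(Ps,"side")):
    h=(P-c)@n; mm=(h>.022)&(h<.045)&(np.linalg.norm(P-two(C(668,264),S(290,333))[0],axis=-1)<.05)
    q=P[mm]; print(nm,len(q),q.mean(0),h[mm].max(),"med",np.median(h[mm])); 
    u,sv,vt=np.linalg.svd(q-q.mean(0));print(vt[0],sv)
    print(np.array(cv2.minAreaRect((q[:,:2]*1000).astype(np.float32))[0]))
E
```

```text
slope top [ 0.60102248 -0.10379612  0.12878672] [0.94078604 0.30760169 0.14248795] tilt 81.80816095673619 yaw -161.89419988261628 0.025983227869029703 1226
flap top [ 0.67360318 -0.04427704  0.23209892] [-0.99550308  0.0940335   0.01145934] yaw -5.396049878476812 0.0005688868568605301 887
plate corner [0.54293575 0.10749579 0.004     ]
plate corner [ 0.51877855 -0.1892788   0.004     ]
flap top edge ends [array([0.68549558, 0.07045048, 0.294865  ]), array([ 0.6634555 , -0.17113212,  0.29351538])]
eye 2view (array([0.68328954, 0.00708726, 0.31548158]), np.float64(0.0020621360016106786))
stud 2view (array([ 0.59128906, -0.10953724,  0.11911443]), np.float64(0.0061857038639824115))
flap corners L,R (array([0.6909422 , 0.0700347 , 0.28529378]), np.float64(0.010866722818305752)) (array([ 0.66225859, -0.1737062 ,  0.28916021]), np.float64(0.0003741506886209094))
top high pts 42 [0.66359168 0.00478277 0.30329203] [0.67736002 0.00870387 0.32875283] [0.69954887 0.0119311  0.33527685]
side high pts 34 [ 0.66703858 -0.00095926  0.30388395] [0.6864009  0.00638862 0.32138233] [0.70556421 0.01302215 0.33698538]
top 80 [ 0.62674231 -0.09516004  0.13344234] 0.034692077885271 med 0.027198949450708117
[-0.23695505  0.88641316 -0.3976481 ] [0.14563401 0.04146611 0.02212631]
[627.63415527 -96.08769226]
side 26 [ 0.62761769 -0.10004005  0.13721435] 0.03367562176685355 med 0.02615171488342466
[ 0.26283696 -0.92488554  0.27477895] [0.07100727 0.01950607 0.00784521]
[627.48583984 -97.01018524]
```

```bash
cat >> h.py <<'E'
psi=np.radians(-5.2); M=np.array([.6745,-.050,.165]); s35,c35=np.sin(np.radians(35)),np.cos(np.radians(35))
Rc=np.array([[np.cos(psi),-np.sin(psi),0],[np.sin(psi),np.cos(psi),0],[0,0,1]])
# slope frame columns: down-slope d, hinge y, outward normal n (world)
Fs=Rc@np.array([[-c35,0,-s35],[0,1,0],[-s35,0,c35]])
E
python3 - <<'E'
from h import *
from scipy.optimize import least_squares
for n in("top","side"):
    z=np.load(n+"0.npz");P=cloud(n,z["d"]); L=(P-M)@Fs
    box=(L[...,0]>.02)&(L[...,0]<.13)&(abs(L[...,1])<.12)&(abs(L[...,2])<.06)
    fr=box&(L[...,1]<-.105)&(abs(L[...,2])<.012)
    fr2=box&(L[...,1]<-.03)&(L[...,0]<.045)&(abs(L[...,2])<.012)
    f=fr|fr2; p=P[f]; c=p.mean(0);nn=np.linalg.svd(p-c)[2][2];nn*=np.sign(nn[2])
    print(n,f.sum(),"frame off med",np.median(L[f][:,2]),"tilt",np.degrees(np.arccos(nn[2])),"yaw",np.degrees(np.arctan2(-nn[1],-nn[0])))
    off=np.median(L[f][:,2])
    st=box&(L[...,2]-off>.022)&(L[...,1]<-.02)
    q=L[st]; print("stud pts",st.sum(),q.min(0),q.mean(0),q.max(0))
    r=cv2.minAreaRect((q[:,:2]*1000).astype(np.float32));print(r,cv2.boxPoints(r).round(1).tolist())
    vt=np.linalg.svd(q[:,:2]-q[:,:2].mean(0))[2];print("dir",vt[0],"top h",np.percentile(q[:,2],90)-off)
    ys,xs=np.nonzero(st);print("px",xs.mean(),ys.mean(),xs.min(),xs.max(),ys.min(),ys.max())
    e=(P[...,2]>.305)&(P[...,2]<.36)&(abs(P[...,0]-.682)<.03)&(abs(P[...,1]-.008)<.02)
    ys,xs=np.nonzero(e);print("eye px",xs.mean(),ys.mean())
    # horizontal edges of frame: where slope starts/ends at right strip
    fl=(abs(((P-M)@Rc)[...,0])<.02)&(P[...,2]>.2)&(P[...,2]<.31)&(abs(((P-M)@Rc)[...,1])<.14)
    q=((P-M)@Rc)[fl];print("flap local y",np.percentile(q[:,1],[.5,99.5]),"z max",q[:,2].max(),"x med",np.median(q[:,0]))
E
```

```text
top 391 frame off med 0.001027865452598745 tilt 35.30159677549212 yaw -7.871034313777188
stud pts 88 [ 0.07440204 -0.08914369  0.02331675] [ 0.08095002 -0.06548768  0.03393355] [ 0.09104028 -0.04299091  0.04343168]
((82.7237777709961, -66.423828125), (45.89031982421875, 15.594225883483887), 79.01134490966797) [[70.69999694824219, -87.5], [86.0, -90.4000015258789], [94.80000305175781, -45.400001525878906], [79.4000015258789, -42.400001525878906]]
dir [-0.0832264  -0.99653066] top h 0.03841139414313216
px 340.75 154.38636363636363 333 349 152 158
eye px 296.325 99.575
flap local y [-0.12479987  0.12246862] z max 0.1439125204855707 x med -0.0010042411795493566
side 161 frame off med 0.0019088951273399412 tilt 35.3730748193712 yaw -6.196602411355803
stud pts 38 [ 0.07083331 -0.09297077  0.02486048] [ 0.07728446 -0.07387143  0.03444864] [ 0.08657205 -0.04417496  0.04166261]
((78.71955108642578, -69.10920715332031), (48.69325256347656, 14.063377380371094), 81.7969741821289) [[68.30000305175781, -92.19999694824219], [82.19999694824219, -94.19999694824219], [89.19999694824219, -46.0], [75.19999694824219, -44.0]]
dir [-0.05130407 -0.99868308] top h 0.03763678021140542
px 361.1842105263158 203.1578947368421 358 364 198 208
eye px 383.8709677419355 142.58064516129033
flap local y [-0.12881908  0.12184173] z max 0.14482324284503725 x med 0.0023400233639046843
```

```bash
sed -i 's/M=np.array(\[.6745,-.050,.165\])/M=np.array([.6745,-.052,.1665])/' h.py; cat >> h.py <<'E'
from scipy.spatial.transform import Rotation as Ro
from cell import telemetry
d_,y_,n_=Fs.T
Rcross=np.c_[y_,-d_,-n_]; Rin=Rcross@Ro.from_rotvec([0,0,-np.pi/2]).as_matrix()
S0=M+.080*d_-.0665*y_
stud=lambda h:S0+n_*(.163+h)      # TCP with grasp point h off the frame
def go(R,p):
    s=telemetry.state(); R0=Ro.from_rotvec(s["ee_rot"])
    print("dp",(R0.inv().apply(np.asarray(p)-s["eef_pos"])*1000).round(1).tolist(),"rot",np.degrees((R0.inv()*Ro.from_matrix(R)).as_rotvec()).round(1).tolist(),"p",np.round(p,3))
E
python3 - <<'E'
from h import *
print("eye",two((296.3,99.6),(383.9,142.6)),"stud2v",two((340.75,154.4),(361.2,203.2)),"S0 top",S0+.034*n_)
go(Rcross,stud(.13)); go(Rcross,stud(.03))
E
```

```text
eye (array([0.68355366, 0.00833816, 0.32104545]), np.float64(0.005681356016359624)) stud2v (array([ 0.58585954, -0.10800927,  0.14211864]), np.float64(0.003850999577820932)) S0 top [ 0.58378914 -0.11051948  0.14846505]
dp [-445.2, -590.5, 44.2] rot [-29.4, -23.8, 75.7] p [ 0.436 -0.097  0.361]
dp [-501.4, -578.7, 126.1] rot [-29.4, -23.8, 75.7] p [ 0.493 -0.102  0.279]
```

```bash
python3 -m pendant '[{"dp":[0,0,-50],"delta_rot":[0,0,0],"claw":1},{"dp":[0,0,-100],"delta_rot":[0,0,0],"claw":1},{"dp":[-445,-590,-20],"delta_rot":[-29.4,-23.8,75.7],"claw":1},{"dp":[-445,-590,-20],"delta_rot":[-29.4,-23.8,75.7],"claw":1},{"dp":[-445,-590,-20],"delta_rot":[-29.4,-23.8,75.7],"claw":1},{"dp":[-445,-590,-20],"delta_rot":[-29.4,-23.8,75.7],"claw":1},{"dp":[-445,-590,-20],"delta_rot":[-29.4,-23.8,75.7],"claw":1},{"dp":[-445,-590,-20],"delta_rot":[-29.4,-23.8,75.7],"claw":1}]'; python3 -c "
from h import *
go(Rcross,stud(.13));print(telemetry.state()['joint_pos'])"
```

```text
time: 0.9
eef_pos: [0.2845, 0.3157, 0.472]
ee_rot: [1.497, 2.398, 0.381]
contact_force: [0.4, 0.2, -0.5]
grip_width: 0.0876
gripper_force: 0.0
dp [-424.4, -91.8, 130.9] rot [-11.3, -9.3, 29.2] p [ 0.436 -0.097  0.361]
[ 0.88342611 -0.02216122  2.05483316 -0.34082176  0.83061378  0.62483903]
```

```bash
python3 -m pendant '[{"dp":[-424,-92,131],"delta_rot":[-11.3,-9.3,29.2],"claw":1},{"dp":[-424,-92,131],"delta_rot":[-11.3,-9.3,29.2],"claw":1},{"dp":[-424,-92,131],"delta_rot":[-11.3,-9.3,29.2],"claw":1},{"dp":[-424,-92,131],"delta_rot":[-11.3,-9.3,29.2],"claw":1},{"dp":[-424,-92,131],"delta_rot":[-11.3,-9.3,29.2],"claw":1},{"dp":[-424,-92,131],"delta_rot":[-11.3,-9.3,29.2],"claw":1},{"dp":[-424,-92,131],"delta_rot":[-11.3,-9.3,29.2],"claw":1},{"dp":[-424,-92,131],"delta_rot":[-11.3,-9.3,29.2],"claw":1}]'; python3 -c "
from h import *
go(Rcross,stud(.13));go(Rcross,stud(.03));print(telemetry.state()['joint_pos'])"
```

```text
time: 1.7
eef_pos: [0.405, -0.0047, 0.3844]
ee_rot: [1.946, 1.789, 0.556]
contact_force: [-0.7, -0.1, -0.5]
grip_width: 0.0878
gripper_force: 0.0
dp [-89.4, 18.3, 41.4] rot [-0.5, -0.2, 0.3] p [ 0.436 -0.097  0.361]
dp [-89.9, 19.1, 141.4] rot [-0.5, -0.2, 0.3] p [ 0.493 -0.102  0.279]
[-0.03175739  0.05009845  2.26418287 -0.13037598  0.2271628   0.17064104]
```

```bash
python3 -m pendant '[{"dp":[-89.5,18.5,41],"delta_rot":[-0.5,-0.2,0.3],"claw":1},{"dp":[-89.5,18.5,41],"delta_rot":[-0.5,-0.2,0.3],"claw":1},{"dp":[-89.5,18.5,41],"delta_rot":[-0.5,-0.2,0.3],"claw":1},{"dp":[-90,19,71],"delta_rot":[-0.5,-0.2,0.3],"claw":1},{"dp":[-90,19,101],"delta_rot":[-0.5,-0.2,0.3],"claw":1},{"dp":[-90,19,125],"delta_rot":[-0.5,-0.2,0.3],"claw":1},{"dp":[-90,19,140],"delta_rot":[-0.5,-0.2,0.3],"claw":1},{"dp":[-90,19,140],"delta_rot":[-0.5,-0.2,0.3],"claw":1}]'; python3 -c "
from h import *
go(Rcross,stud(.03));print(telemetry.state()['joint_pos'])
from cell import read_camera
im,d=read_camera('side');np.savez('side1.npz',im=im,d=d)
cv2.imwrite('pics/s1.png',cv2.resize(im[110:250,280:440],None,fx=4,fy=4)[:,:,::-1])"
```

```text
time: 2.5
eef_pos: [0.4828, -0.0994, 0.2952]
ee_rot: [1.941, 1.786, 0.586]
contact_force: [-0.0, -0.9, 0.3]
grip_width: 0.0879
gripper_force: 0.0
dp [-2.3, -1.0, 19.4] rot [0.3, -1.1, 0.1] p [ 0.493 -0.102  0.279]
[-0.2572452   0.3638958   2.15611607  1.45148657  0.11665233 -1.58861501]
```

View pics/s1.png

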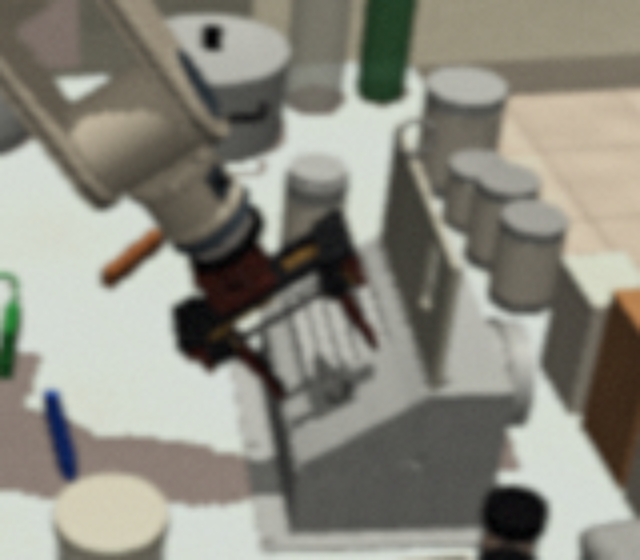

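The gripper is straddling the wing, with the stud at (335,385) in the crop. The wrist is near its singularity and q6 = -1.59 leaves no room for -90°, so I'll flip the tool half a turn about its axis here.

```bash
python3 -m pendant '[{"dp":[-2,-1,0],"delta_rot":[0,0,8],"claw":1},{"dp":[-2,-1,0],"delta_rot":[0,0,16],"claw":1},{"dp":[-2,-1,0],"delta_rot":[0,0,24],"claw":1},{"dp":[-2,-1,0],"delta_rot":[0,0,32],"claw":1},{"dp":[-2,-1,0],"delta_rot":[0,0,40],"claw":1},{"dp":[-2,-1,0],"delta_rot":[0,0,48],"claw":1},{"dp":[-2,-1,0],"delta_rot":[0,0,56],"claw":1},{"dp":[-2,-1,0],"delta_rot":[0,0,64],"claw":1}]'; python3 -c "
from h import *
F=np.diag([-1,-1,1.])
go(Rcross@F,stud(.05));print(telemetry.state()['joint_pos'])"
```

```text
time: 3.35
eef_pos: [0.4812, -0.1009, 0.2956]
ee_rot: [2.816, 0.52, 0.888]
contact_force: [-0.1, 0.2, 0.5]
grip_width: 0.0879
gripper_force: 0.0
dp [-0.1, 0.2, 0.7] rot [-1.4, 0.4, 115.8] p [ 0.482 -0.101  0.295]
[-0.26178099  0.36170365  2.15839765  1.45355377  0.11978122 -0.47191861]
```

Works as hoped: q4 stays and q6 grows. I'll continue another 116°.

```bash
python3 -m pendant '[{"dp":[0,0,0],"delta_rot":[0,0,8.2],"claw":1},{"dp":[0,0,0],"delta_rot":[0,0,16.4],"claw":1},{"dp":[0,0,0],"delta_rot":[0,0,24.6],"claw":1},{"dp":[0,0,0],"delta_rot":[0,0,32.8],"claw":1},{"dp":[0,0,0],"delta_rot":[0,0,41],"claw":1},{"dp":[0,0,0],"delta_rot":[0,0,49],"claw":1},{"dp":[0,0,0],"delta_rot":[0,0,57],"claw":1},{"dp":[0,0,0],"delta_rot":[0,0,65],"claw":1}]'; python3 -m pendant '[{"dp":[0,0,0],"delta_rot":[0,0,8.2],"claw":1},{"dp":[0,0,0],"delta_rot":[0,0,16.4],"claw":1},{"dp":[0,0,0],"delta_rot":[0,0,24.6],"claw":1},{"dp":[0,0,0],"delta_rot":[0,0,32.8],"claw":1},{"dp":[0,0,0],"delta_rot":[0,0,41],"claw":1},{"dp":[0,0,0],"delta_rot":[0,0,49],"claw":1},{"dp":[0,0,0],"delta_rot":[0,0,51],"claw":1},{"dp":[0,0,0],"delta_rot":[0,0,51],"claw":1}]'; python3 -c "
from h import *
F=np.diag([-1,-1,1.])
go(Rcross@F,stud(.03));print(telemetry.state()['joint_pos'])"
```

```text
time: 4.15
eef_pos: [0.4812, -0.1009, 0.2956]
ee_rot: [-2.613, 1.057, -0.851]
contact_force: [0.6, -0.8, 0.6]
grip_width: 0.0875
gripper_force: 0.0
time: 4.95
eef_pos: [0.4812, -0.101, 0.2956]
ee_rot: [-1.792, 1.947, -0.605]
contact_force: [0.3, 0.1, 0.3]
grip_width: 0.088
gripper_force: 0.0
dp [0.6, 0.2, 20.6] rot [-0.4, 1.2, 0.1] p [ 0.493 -0.102  0.279]
[-0.26181109  0.36183987  2.1583207   1.45461642  0.11971108  1.54594155]
```

```bash
python3 -m pendant '[{"dp":[0.5,0,7],"delta_rot":[-0.4,1,0],"claw":1},{"dp":[0.5,0,14],"delta_rot":[-0.4,1,0],"claw":1},{"dp":[0.5,0,20],"delta_rot":[-0.4,1,0],"claw":1},{"dp":[0.5,0,20],"delta_rot":[-0.4,1,0],"claw":1},{"dp":[0.5,0,20],"delta_rot":[-0.4,1,0],"claw":1}]'; python3 -c "
from h import *
F=np.diag([-1,-1,1.])
go(Rcross@F,stud(.03));print(telemetry.state()['joint_pos'])"
```

```text
time: 5.45
eef_pos: [0.4918, -0.1055, 0.2781]
ee_rot: [-1.797, 1.957, -0.612]
contact_force: [0.5, -0.5, -0.5]
grip_width: 0.0879
gripper_force: 0.0
dp [-3.4, -1.1, 0.0] rot [-0.1, 0.5, 0.1] p [ 0.493 -0.102  0.279]
[-0.26226658  0.41092093  2.14072448  1.69584178  0.10820541  1.30184608]
```

```bash
python3 -m pendant '[{"dp":[0,0,-1],"delta_rot":[0,0,0],"claw":0},{"dp":[0,0,-1],"delta_rot":[0,0,0],"claw":0},{"dp":[0,0,-1],"delta_rot":[0,0,0],"claw":0},{"dp":[0,0,-1],"delta_rot":[0,0,0],"claw":0},{"dp":[0,0,-1],"delta_rot":[0,0,0],"claw":0},{"dp":[0,0,-1],"delta_rot":[0,0,0],"claw":0},{"dp":[0,0,-1],"delta_rot":[0,0,0],"claw":0},{"dp":[0,0,-1],"delta_rot":[0,0,0],"claw":0}]'; python3 -c "
from h import *
F=np.diag([-1,-1,1.])
go(Rin@F,stud(.03));print(telemetry.state()['joint_pos'])"
```

```text
time: 6.25
eef_pos: [0.4912, -0.1054, 0.2792]
ee_rot: [-1.796, 1.957, -0.612]
contact_force: [0.3, -0.4, 0.1]
grip_width: 0.0272
gripper_force: 0.0
dp [-3.3, -0.9, 1.2] rot [-0.5, 0.3, -89.9] p [ 0.493 -0.102  0.279]
[-0.26240793  0.40809355  2.14168033  1.68585263  0.10845906  1.31224581]
```

```bash
python3 -m pendant '[{"dp":[0,0,0],"delta_rot":[0,0,0],"claw":0},{"dp":[0,0,0],"delta_rot":[0,0,0],"claw":0},{"dp":[0,0,0],"delta_rot":[0,0,0],"claw":0},{"dp":[0,0,0],"delta_rot":[0,0,0],"claw":0}]'
```

```text
time: 6.65
eef_pos: [0.4898, -0.105, 0.2781]
ee_rot: [-1.798, 1.959, -0.609]
contact_force: [-5.9, 1.5, -2.4]
grip_width: 0.0118
gripper_force: 29.9
```

```bash
python3 -m pendant '[{"dp":[0,-0.5,0],"delta_rot":[0,0,-8],"claw":0},{"dp":[-0.1,-0.9,0],"delta_rot":[0,0,-16],"claw":0},{"dp":[-0.3,-1.3,0],"delta_rot":[0,0,-24],"claw":0},{"dp":[-0.5,-1.7,0],"delta_rot":[0,0,-32],"claw":0},{"dp":[-0.8,-2.1,0],"delta_rot":[0,0,-40],"claw":0},{"dp":[-1.1,-2.4,0],"delta_rot":[0,0,-48],"claw":0},{"dp":[-1.5,-2.7,0],"delta_rot":[0,0,-56],"claw":0},{"dp":[-1.9,-2.9,0],"delta_rot":[0,0,-64],"claw":0}]';  python3 -c "
from h import *
F=np.diag([-1,-1,1.])
go(Rin@F,stud(.03));print(telemetry.state()['joint_pos'])"
```

```text
time: 7.45
eef_pos: [0.4926, -0.1036, 0.28]
ee_rot: [-2.786, 0.76, -0.893]
contact_force: [-2.0, 5.1, -0.8]
grip_width: 0.0118
gripper_force: 30.0
dp [-1.1, -1.0, 1.2] rot [-0.7, 0.2, -25.5] p [ 0.493 -0.102  0.279]
[-0.25852899  0.40719584  2.13884848  1.63337547  0.10901194  0.24491189]
```

```bash
python3 -m pendant '[{"dp":[-0.3,-0.2,0],"delta_rot":[0,0,-8],"claw":0},{"dp":[-0.5,-0.4,0],"delta_rot":[0,0,-16],"claw":0},{"dp":[-0.8,-0.6,0],"delta_rot":[0,0,-24],"claw":0},{"dp":[-0.8,-0.6,0],"delta_rot":[0,0,-27],"claw":0},{"dp":[-0.8,-0.6,0],"delta_rot":[0,0,-27],"claw":0},{"dp":[-0.8,-0.6,0],"delta_rot":[0,0,-27],"claw":0}]';  python3 -c "
from h import *
F=np.diag([-1,-1,1.])
go(Rin@F,stud(.03));s=telemetry.state();print(s['joint_pos'],s['torque'])"
```

```text
time: 8.05
eef_pos: [0.4929, -0.1024, 0.2801]
ee_rot: [2.977, -0.099, 0.942]
contact_force: [0.1, 8.5, -2.6]
grip_width: 0.0115
gripper_force: 30.2
dp [-0.8, -0.2, 1.2] rot [-0.9, -0.1, 1.1] p [ 0.493 -0.102  0.279]
[-0.25656762  0.40711331  2.13913346  1.64794194  0.11124438 -0.23294878] [1.29709136 0.72216305 0.26691904]
```

```bash
sed -i 's/-.0665\*y_/-.065*y_/' h.py; python3 -m pendant '[{"dp":[0,0,0],"delta_rot":[0,0,0],"claw":1},{"dp":[0,0,0],"delta_rot":[0,0,0],"claw":1},{"dp":[0,0,0],"delta_rot":[0,0,0],"claw":1},{"dp":[0,0,-40],"delta_rot":[0,0,0],"claw":1},{"dp":[0,0,-80],"delta_rot":[0,0,0],"claw":1},{"dp":[0,0,-120],"delta_rot":[0,0,0],"claw":1},{"dp":[0,0,-120],"delta_rot":[0,0,0],"claw":1}]';  cat >> h.py <<'E'
# pole: origin xy, heading
pth=np.radians(48.2)
px=np.array([np.cos(pth),np.sin(pth),0]);py=np.array([-px[1],px[0],0])
po=np.array([.4695,.2995,0])+.005*px
Rp1=np.c_[-px,py,[0,0,-1]]; Rp2=np.c_[px,-py,[0,0,-1]]
E
python3 - <<'E'
from h import *
from cell import read_camera
s=telemetry.state();print(s['joint_pos'])
for R in(Rp1,Rp2): go(R,po+.02*px+[0,0,.163+.10])
im,d=read_camera('top');np.savez('top2.npz',im=im,d=d)
P=cloud("top",d);L=(P-M)@Fs
st=(L[...,2]>.022)&(L[...,2]<.045)&(L[...,1]<-.02)&(abs(L[...,1])<.12)&(L[...,0]>.04)&(L[...,0]<.12)
q=L[st];print(len(q),q.min(0),q.mean(0),q.max(0));print(cv2.minAreaRect((q[:,:2]*1000).astype(np.float32)))
cv2.imwrite('pics/t2.png',cv2.resize(im[85:215,165:375],None,fx=3.8,fy=3.8)[:,:,::-1])
E
```

```text
time: 8.75
eef_pos: [0.4458, -0.0992, 0.3524]
ee_rot: [2.98, -0.095, 0.953]
contact_force: [0.6, 0.2, 0.3]
grip_width: 0.0642
gripper_force: 0.0
[-0.28219098  0.19785696  2.19564791  0.75860467  0.19468096  0.64478764]
dp [-41.6, -418.3, 83.9] rot [-39.6, -18.6, 123.2] p [0.486 0.318 0.263]
dp [-41.6, -418.3, 83.9] rot [15.6, -33.2, -50.1] p [0.486 0.318 0.263]
76 [ 0.05835073 -0.07052998  0.02308774] [ 0.08111943 -0.06375414  0.03388794] [ 0.10499113 -0.05583917  0.03988464]
((81.57197570800781, -62.855552673339844), (14.273982048034668, 46.4642333984375), 84.5411376953125)
```

```bash
python3 - <<'E'
from h import *
print("tin",plane("top",198,119,.11),plane("top",205,130,.06))
go(Rp2,po+.02*px+[0,0,.163+.2])
E
python3 -m pendant '[{"dp":[0,-100,-20],"delta_rot":[0,0,0],"claw":1},{"dp":[15,-180,10],"delta_rot":[4,-10,-15],"claw":1},{"dp":[15,-240,10],"delta_rot":[8,-17,-25],"claw":1},{"dp":[15,-300,10],"delta_rot":[12,-25,-37],"claw":1},{"dp":[15,-340,5],"delta_rot":[15.6,-33.2,-50.1],"claw":1},{"dp":[15,-400,5],"delta_rot":[15.6,-33.2,-50.1],"claw":1},{"dp":[15,-418,2],"delta_rot":[15.6,-33.2,-50.1],"claw":1},{"dp":[15,-418,2],"delta_rot":[15.6,-33.2,-50.1],"claw":1}]'; python3 - <<'E'
from h import *
go(Rp2,po+.02*px+[0,0,.163+.2]);go(Rp2,po+.02*px+[0,0,.163+.022])
print(telemetry.state()['joint_pos'])
E
```

```text
tin [0.69181291 0.31445017 0.11      ] [0.67181065 0.30873956 0.06      ]
dp [16.6, -419.1, 4.8] rot [15.7, -33.2, -50.1] p [0.486 0.318 0.363]
time: 9.6
eef_pos: [0.4799, 0.253, 0.3603]
ee_rot: [-2.909, -1.178, -0.085]
contact_force: [1.1, -1.1, -0.1]
grip_width: 0.0877
gripper_force: 0.0
dp [49.9, -42.4, -0.9] rot [1.2, -2.9, -4.1] p [0.486 0.318 0.363]
dp [40.8, -45.7, 176.8] rot [1.2, -2.9, -4.1] p [0.486 0.318 0.185]
[ 0.46375543  0.35229027  1.86250964 -0.00284981  0.87285615  1.26665434]
```

```bash
python3 -m pendant '[{"dp":[50,-42.4,0],"delta_rot":[1.2,-2.9,-4.1],"claw":1},{"dp":[50,-42.4,0],"delta_rot":[1.2,-2.9,-4.1],"claw":1},{"dp":[46,-44,60],"delta_rot":[1.2,-2.9,-4.1],"claw":1},{"dp":[43,-45,110],"delta_rot":[1.2,-2.9,-4.1],"claw":1},{"dp":[41,-45.7,150],"delta_rot":[1.2,-2.9,-4.1],"claw":1},{"dp":[41,-45.7,170],"delta_rot":[1.2,-2.9,-4.1],"claw":1},{"dp":[41,-45.7,176],"delta_rot":[1.2,-2.9,-4.1],"claw":1},{"dp":[41,-45.7,176],"delta_rot":[1.2,-2.9,-4.1],"claw":1}]'; python3 - <<'E'
from h import *
go(Rp2,po+.02*px+[0,0,.163+.022])
E
```

```text
time: 10.4
eef_pos: [0.4874, 0.3152, 0.1851]
ee_rot: [2.871, 1.272, 0.002]
contact_force: [-0.1, -0.2, -0.7]
grip_width: 0.0878
gripper_force: 0.0
dp [1.3, -2.9, 0.1] rot [0.1, -0.0, -0.4] p [0.486 0.318 0.185]
```

```bash
R='{"dp":[0,0,0],"delta_rot":[0,0,0],"claw":0}'; python3 -m pendant '[{"dp":[1,-1,0],"delta_rot":[0,0,0],"claw":0},{"dp":[1,-1,0],"delta_rot":[0,0,0],"claw":0},{"dp":[1,-1,0],"delta_rot":[0,0,0],"claw":0},{"dp":[1,-1,0],"delta_rot":[0,0,0],"claw":0},{"dp":[1,-1,0],"delta_rot":[0,0,0],"claw":0},{"dp":[1,-1,0],"delta_rot":[0,0,0],"claw":0},{"dp":[1,-1,0],"delta_rot":[0,0,0],"claw":0},{"dp":[1,-1,0],"delta_rot":[0,0,0],"claw":0}]'; python3 -m pendant '[{"dp":[0,0,0],"delta_rot":[0,0,0],"claw":0},{"dp":[0,0,0],"delta_rot":[0,0,0],"claw":0},{"dp":[0,0,0],"delta_rot":[0,0,0],"claw":0},{"dp":[0,0,-40],"delta_rot":[0,0,0],"claw":0},{"dp":[0,0,-80],"delta_rot":[0,0,0],"claw":0},{"dp":[0,0,-130],"delta_rot":[0,0,0],"claw":0},{"dp":[0,0,-180],"delta_rot":[0,0,0],"claw":0},{"dp":[0,0,-215],"delta_rot":[0,0,0],"claw":0}]'
```

```text
time: 11.2
eef_pos: [0.4873, 0.3171, 0.1858]
ee_rot: [2.87, 1.273, 0.003]
contact_force: [0.0, -0.2, 0.2]
grip_width: 0.0272
gripper_force: 0.0
time: 12.0
eef_pos: [0.4868, 0.3172, 0.4042]
ee_rot: [2.871, 1.273, 0.008]
contact_force: [-0.1, 1.2, -0.7]
grip_width: 0.0179
gripper_force: 30.0
```

```bash
cat >> h.py <<'E'
Rh=np.c_[Rc[:,0],-Rc[:,1],[0,0,-1.]]
eye=np.array([.683,.0085,.318])
g=.02
def hookp(): return np.array([.122-g,-.020,.1735])
def tcp(hk,R=Rh): return hk-R@hookp()
E
python3 - <<'E'
from h import *
print("g",(np.array([.4873,.3172,0])-po)@px,(np.array([.4873,.3172,0])-po)@py)
go(Rh,tcp(eye+Rc@[-.10,-.05,0]));print(telemetry.state()['joint_pos'])
E
```

```text
g 0.02005920316482694 -0.0014718480709396999
dp [-274.2, 233.6, -87.7] rot [0.1, -0.3, 53.0] p [ 0.475 -0.043  0.492]
[ 0.55743293  0.35881593  1.73105142 -0.00226248  1.04676971  1.29430921]
```

```bash
python3 -m pendant '[{"dp":[-10,10,-40],"delta_rot":[0,0,8],"claw":0},{"dp":[-40,30,-87],"delta_rot":[0,-0.2,16],"claw":0},{"dp":[-75,62,-87],"delta_rot":[0,-0.2,24],"claw":0},{"dp":[-110,95,-87],"delta_rot":[0.1,-0.3,32],"claw":0},{"dp":[-150,130,-87],"delta_rot":[0.1,-0.3,40],"claw":0},{"dp":[-190,162,-87],"delta_rot":[0.1,-0.3,48],"claw":0},{"dp":[-230,195,-87],"delta_rot":[0.1,-0.3,53],"claw":0},{"dp":[-274,233.6,-87.7],"delta_rot":[0.1,-0.3,53],"claw":0}]';python3 -m pendant '[{"dp":[0,0,0],"delta_rot":[0,0,0],"claw":0},{"dp":[0,0,0],"delta_rot":[0,0,0],"claw":0}]'; python3 - <<'E'
from h import *
from cell import read_camera
go(Rh,tcp(eye+Rc@[-.10,-.05,0]))
out=[]
for n in("top","side"):
    im,d=read_camera(n);np.savez(n+'3.npz',im=im,d=d)
    s=telemetry.state();R=Ro.from_rotvec(s["ee_rot"]).as_matrix();hk=s["eef_pos"]+R@hookp()
    u,v=proj(n,hk);print(n,"hook pred",u,v,hk,"eye pred",proj(n,eye))
    u0,v0=(250,70) if n=="top" else (300,110)
    out.append(cv2.resize(im[v0:v0+90,u0:u0+100],None,fx=4,fy=4))
cv2.imwrite('pics/b3.png',np.hstack(out)[:,:,::-1])
E
```

```text
time: 12.8
eef_pos: [0.4752, -0.0282, 0.4884]
ee_rot: [3.137, -0.145, -0.004]
contact_force: [0.2, -0.3, -1.8]
grip_width: 0.0178
gripper_force: 30.0
time: 13.0
eef_pos: [0.4758, -0.0275, 0.4883]
ee_rot: [3.138, -0.146, -0.005]
contact_force: [-0.1, 0.2, -1.0]
grip_width: 0.0177
gripper_force: 30.0
dp [1.1, 15.4, -3.1] rot [0.0, 0.2, -0.1] p [ 0.475 -0.043  0.492]
top hook pred 306.1581528437352 142.27217177432797 [ 0.57880223 -0.01590739  0.31452679] eye pred [296.52007723  99.05517202]
side hook pred 356.5309309147068 149.2847009453145 [ 0.57884448 -0.01504664  0.31450639] eye pred [382.86480679 143.52495085]
```

View pics/b3.png

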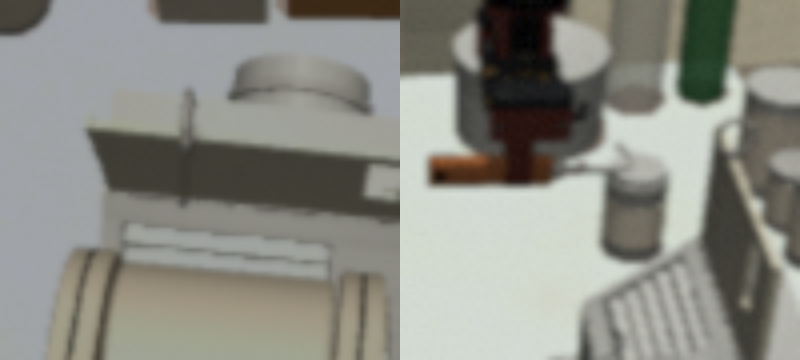

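The right half (side view) shows the hook at crop (625,160), i.e. image (356.3,150), as predicted. The ring at (730,133) also matches the eye estimate. Next I step sideways, go forward, and insert.

```bash
python3 -m pendant '[{"dp":[0,12,-3],"delta_rot":[0,0.2,0],"claw":0},{"dp":[40,13,-3.5],"delta_rot":[0,0.2,0],"claw":0},{"dp":[75,13,-3.5],"delta_rot":[0,0.2,0],"claw":0},{"dp":[98,13,-3.5],"delta_rot":[0,0.2,0],"claw":0},{"dp":[105.5,13,-3.5],"delta_rot":[0,0.2,0],"claw":0},{"dp":[105.5,13,-3.5],"delta_rot":[0,0.2,0],"claw":0},{"dp":[105.5,13,-3.5],"delta_rot":[0,0.2,0],"claw":0}]'; python3 - <<'E'
from h import *
from cell import read_camera
out=[]
for n in("top","side"):
    im,d=read_camera(n)
    s=telemetry.state();R=Ro.from_rotvec(s["ee_rot"]).as_matrix();hk=s["eef_pos"]+R@hookp()
    print(n,"hook pred",proj(n,hk),hk,"local off",(hk-eye)@Rc)
    u0,v0=(270,60) if n=="top" else (340,115)
    out.append(cv2.resize(im[v0:v0+75,u0:u0+75],None,fx=5.3,fy=5.3,interpolation=cv2.INTER_CUBIC))
cv2.imwrite('pics/b4.png',np.hstack(out)[:,:,::-1])
go(Rh,tcp(eye+Rc@[.004,0,0]))
E
```

```text
time: 13.8
eef_pos: [0.5792, -0.0483, 0.4914]
ee_rot: [3.137, -0.14, -0.001]
contact_force: [0.3, 0.2, -0.9]
grip_width: 0.018
gripper_force: 30.0
top hook pred [315.78434698  99.49617322] [ 0.68239635 -0.03773423  0.31811717] local off [ 0.00358917 -0.04609866  0.00011717]
side hook pred [386.57257405 149.69073208] [ 0.6824718  -0.03787013  0.31835088] local off [ 0.00367662 -0.04622716  0.00035088]
dp [0.4, -46.2, 0.3] rot [0.1, -0.0, 0.1] p [ 0.584 -0.003  0.492]
```

View pics/b4.png

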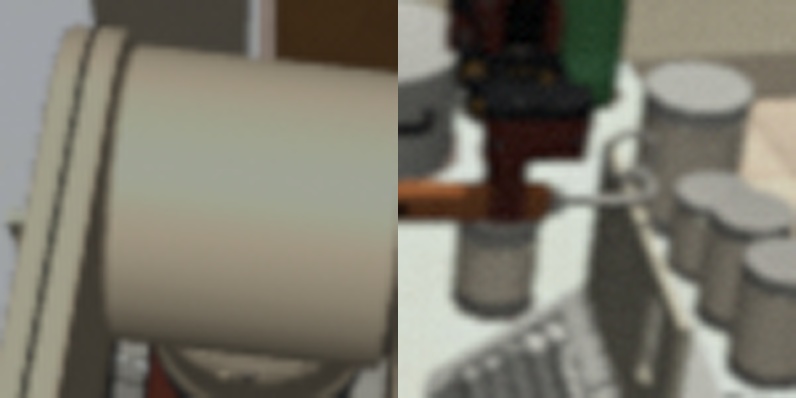

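The side view shows the hook's prong mid at (645,185), just right of the ring at (628,150). Inserting now.

```bash
python3 -m pendant '[{"dp":[0.4,-8,0],"delta_rot":[0,0,0],"claw":0},{"dp":[0.4,-16,0],"delta_rot":[0,0,0],"claw":0},{"dp":[0.4,-24,0],"delta_rot":[0,0,0],"claw":0},{"dp":[0.4,-32,0],"delta_rot":[0,0,0],"claw":0},{"dp":[0.4,-40,0],"delta_rot":[0,0,0],"claw":0},{"dp":[0.4,-46,0],"delta_rot":[0,0,0],"claw":0},{"dp":[0.4,-46,0],"delta_rot":[0,0,0],"claw":0}]'; python3 - <<'E'
from h import *
from cell import read_camera
s=telemetry.state();R=Ro.from_rotvec(s["ee_rot"]).as_matrix();hk=s["eef_pos"]+R@hookp()
print(hk,"local off",(hk-eye)@Rc)
# arc waypoints: eye relative hinge, relative to now, in tool axes (x=cowl x, z down)
r=np.hypot(*((eye-M)@Rc)[[0,2]]);a0=np.degrees(np.arctan2(*((eye-M)@Rc)[[2,0]]));print("r,a0",r,a0)
for a in range(95,222,5):
    e=r*np.array([np.cos(np.radians(a)),np.sin(np.radians(a))])-r*np.array([np.cos(np.radians(a0)),np.sin(np.radians(a0))]);print(a,(e*1000).round(1))
E
```

```text
time: 14.6
eef_pos: [0.5846, -0.0021, 0.4916]
ee_rot: [3.138, -0.14, 0.001]
contact_force: [0.3, -0.3, -1.5]
grip_width: 0.0177
gripper_force: 30.0
[0.68809169 0.00858513 0.31816904] local off [0.00506301 0.00054626 0.00016904]
r,a0 0.15152933976928587 88.87247905090369
95 [-16.2  -0.5]
100 [-29.3  -2.3]
105 [-42.2  -5.1]
110 [-54.8  -9.1]
115 [-67.  -14.2]
120 [-78.7 -20.3]
125 [-89.9 -27.4]
130 [-100.4  -35.4]
135 [-110.1  -44.4]
140 [-119.1  -54.1]
145 [-127.1  -64.6]
150 [-134.2  -75.7]
155 [-140.3  -87.5]
160 [-145.4  -99.7]
165 [-149.3 -112.3]
170 [-152.2 -125.2]
175 [-153.9 -138.3]
180 [-154.5 -151.5]
185 [-153.9 -164.7]
190 [-152.2 -177.8]
195 [-149.3 -190.7]
200 [-145.4 -203.3]
205 [-140.3 -215.5]
210 [-134.2 -227.3]
215 [-127.1 -238.4]
220 [-119.1 -248.9]
```

```bash
python3 -m pendant '[{"dp":[-12,0,0],"delta_rot":[0,0,0],"claw":0},{"dp":[-21,0,0.5],"delta_rot":[0,0,0],"claw":0},{"dp":[-34,0,2.3],"delta_rot":[0,0,0],"claw":0},{"dp":[-47,0,5],"delta_rot":[0,0,0],"claw":0},{"dp":[-60,0,9],"delta_rot":[0,0,0],"claw":0},{"dp":[-72,0,14],"delta_rot":[0,0,0],"claw":0},{"dp":[-84,0,20],"delta_rot":[0,0,0],"claw":0},{"dp":[-95,0,27],"delta_rot":[0,0,0],"claw":0}]'; python3 - <<'E'
from h import *
from cell import read_camera
im,d=read_camera("side");s=telemetry.state();print(s["contact_force"],s["torque"])
R=Ro.from_rotvec(s["ee_rot"]).as_matrix();hk=s["eef_pos"]+R@hookp();print(hk,"local",(hk-M)@Rc,proj("side",hk))
cv2.imwrite('pics/s5.png',cv2.resize(im[120:220,320:430],None,fx=5.3,fy=5.3,interpolation=cv2.INTER_CUBIC)[:,:,::-1])
E
```

```text
time: 15.4
eef_pos: [0.4886, 0.0055, 0.4643]
ee_rot: [3.137, -0.141, 0.002]
contact_force: [-0.6, 1.1, -0.9]
grip_width: 0.0179
gripper_force: 30.0
[-1.85906292 -0.03389327 -2.56898466] [0.10454784 0.23347566 0.04960954]
[0.58997882 0.01620708 0.28911318] local [-0.0903551   0.06026599  0.12261318] [356.88929183 151.02057171]
```

View pics/s5.png

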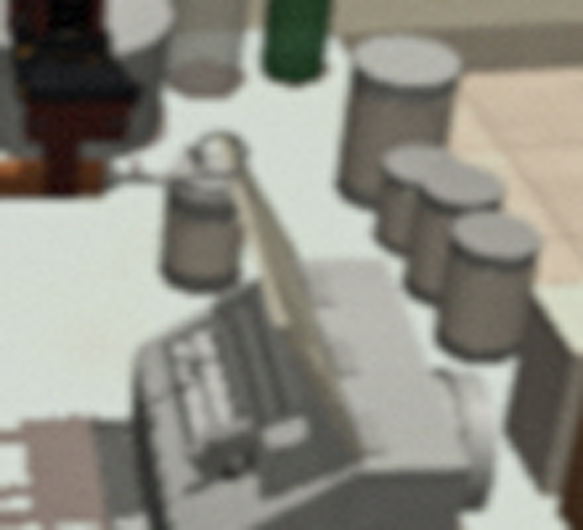

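The flap is following, tilted forward, with the ring at (220,155) and the hook through it. Continuing along the arc.

```bash
python3 -m pendant '[{"dp":[-10,0,8],"delta_rot":[0,0,0],"claw":0},{"dp":[-20,0,17],"delta_rot":[0,0,0],"claw":0},{"dp":[-29,0,27],"delta_rot":[0,0,0],"claw":0},{"dp":[-37,0,37],"delta_rot":[0,0,0],"claw":0},{"dp":[-44,0,48],"delta_rot":[0,0,0],"claw":0},{"dp":[-50,0,60],"delta_rot":[0,0,0],"claw":0},{"dp":[-55.5,0,72],"delta_rot":[0,0,0],"claw":0},{"dp":[-59,0,85],"delta_rot":[0,0,0],"claw":0}]'; python3 - <<'E'
from h import *
s=telemetry.state();print(s["contact_force"],s["torque"])
R=Ro.from_rotvec(s["ee_rot"]).as_matrix();hk=s["eef_pos"]+R@hookp();l=(hk-M)@Rc;print("local",l)
for a in range(170,217,5):
    e=.1515*np.array([np.cos(np.radians(a)),np.sin(np.radians(a))])-l[[0,2]];print(a,(e*1000).round(1))
E
```

```text
time: 16.25
eef_pos: [0.4306, 0.0108, 0.3785]
ee_rot: [3.137, -0.141, 0.001]
contact_force: [-0.2, -0.6, -0.8]
grip_width: 0.0177
gripper_force: 30.0
[-0.18354084 -0.572973   -0.84586138] [0.03694208 0.24596046 0.01639337]
local [-0.14656182  0.06031657  0.03854267]
170 [ -2.6 -12.2]
175 [ -4.4 -25.3]
180 [ -4.9 -38.5]
185 [ -4.4 -51.7]
190 [ -2.6 -64.9]
195 [  0.2 -77.8]
200 [  4.2 -90.4]
205 [   9.3 -102.6]
210 [  15.4 -114.3]
215 [  22.5 -125.4]
```

```bash
python3 -m pendant '[{"dp":[-2.6,0,12],"delta_rot":[0,0,0],"claw":0},{"dp":[-4.4,0,25],"delta_rot":[0,0,0],"claw":0},{"dp":[-5,0,38],"delta_rot":[0,0,0],"claw":0},{"dp":[-4.4,0,51],"delta_rot":[0,0,0],"claw":0},{"dp":[-2.6,0,64],"delta_rot":[0,0,0],"claw":0},{"dp":[0.2,0,77],"delta_rot":[0,0,0],"claw":0},{"dp":[4,0,90],"delta_rot":[0,0,0],"claw":0},{"dp":[7,0,97],"delta_rot":[0,0,0],"claw":0}]'; python3 - <<'E'
from h import *
from cell import read_camera
im,d=read_camera("side");np.savez("side6.npz",im=im,d=d);s=telemetry.state();print(s["contact_force"],s["torque"])
R=Ro.from_rotvec(s["ee_rot"]).as_matrix();hk=s["eef_pos"]+R@hookp();print("local",(hk-M)@Rc,proj("side",hk))
P=cloud("side",d);L=(P-M)@Fs
f=(L[...,0]>.03)&(L[...,0]<.12)&(abs(L[...,1])<.12)&(L[...,2]>-.005)&(L[...,2]<.1)
p=L[f];A=np.c_[p[:,0],np.ones(len(p))]
k=np.ones(len(p),bool)
for _ in range(6):
    c=np.linalg.lstsq(A[k],p[k,2],rcond=None)[0];r=p[:,2]-A@c;k=abs(r)<max(.003,r[k].std()*1.5)
print("flap angle deg",np.degrees(np.arctan(c[0])),c,k.sum())
cv2.imwrite('pics/s6.png',cv2.resize(im[120:230,310:430],None,fx=5,fy=5,interpolation=cv2.INTER_CUBIC)[:,:,::-1])
E
```

```text
time: 17.05
eef_pos: [0.438, 0.01, 0.2812]
ee_rot: [3.137, -0.141, -0.001]
contact_force: [0.2, 0.2, -1.2]
grip_width: 0.0179
gripper_force: 30.0
[ 0.12541657 -0.16967701 -2.79162067] [0.06796318 0.24692852 0.05059642]
local [-0.13903335  0.06017173 -0.05929692] [340.96108317 191.62677215]
flap angle deg 6.119870785108868 [0.10721996 0.00761084] 721
```

View pics/s6.png

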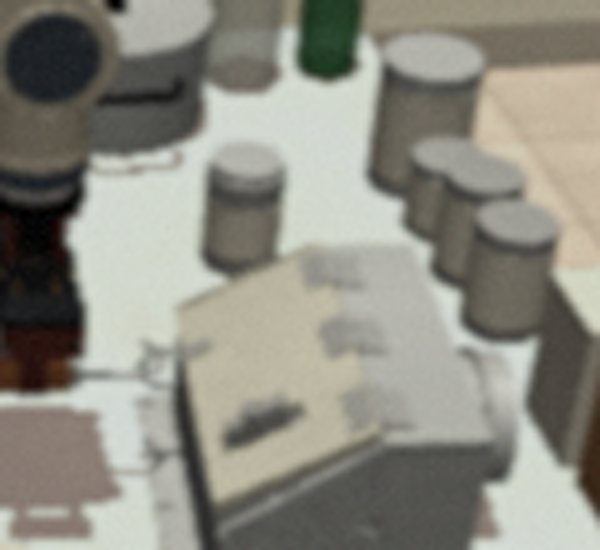

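The flap is nearly shut (about 6°), with the wing in the slot at (262,422) and the hook still in the ring at (155,365). Lowering the rest slowly.

```bash
python3 -m pendant '[{"dp":[3,0,7],"delta_rot":[0,0,0],"claw":0},{"dp":[6,0,13],"delta_rot":[0,0,0],"claw":0},{"dp":[9,0,19],"delta_rot":[0,0,0],"claw":0},{"dp":[12,0,24],"delta_rot":[0,0,0],"claw":0},{"dp":[14,0,28],"delta_rot":[0,0,0],"claw":0},{"dp":[15,0,30],"delta_rot":[0,0,0],"claw":0},{"dp":[15,0,30],"delta_rot":[0,0,0],"claw":0}]'; cat > fl.py <<'E'
from h import *
from cell import read_camera
def flap():
    im,d=read_camera("side");s=telemetry.state();print(s["contact_force"],s["torque"],s["joint_pos"])
    R=Ro.from_rotvec(s["ee_rot"]).as_matrix();hk=s["eef_pos"]+R@hookp();print("local",(hk-M)@Rc,proj("side",hk))
    P=cloud("side",d);L=(P-M)@Fs
    f=(L[...,0]>.03)&(L[...,0]<.12)&(abs(L[...,1])<.12)&(L[...,2]>-.005)&(L[...,2]<.1)
    p=L[f];A=np.c_[p[:,0],np.ones(len(p))]
    k=np.ones(len(p),bool)
    for _ in range(6):
        c=np.linalg.lstsq(A[k],p[k,2],rcond=None)[0];r=p[:,2]-A@c;k=abs(r)<max(.003,r[k].std()*1.5)
    print("flap angle deg",np.degrees(np.arctan(c[0])),c,k.sum()); return im,d
E
python3 -c "
from fl import *
flap()"
```

```text
time: 17.8
eef_pos: [0.4533, 0.0086, 0.2523]
ee_rot: [3.137, -0.141, 0.001]
contact_force: [0.3, -0.4, -0.6]
grip_width: 0.0177
gripper_force: 30.0
[-0.42287934  0.7104977  -0.45552676] [-0.02463533  0.16313564  0.01834633] [-6.98552638e-03  4.38776604e-01  2.09366822e+00 -1.93172178e-03
  6.08554454e-01  1.65542329e+00]
local [-0.1237229   0.06018369 -0.08746331] [344.36769022 197.25242779]
flap angle deg 0.13904297603000373 [0.00242676 0.00739545] 659
```

Shut (0.1°, top 7 mm off the frame). Unhooking sideways, then backing away.

```bash
python3 -m pendant '[{"dp":[4,0,-1],"delta_rot":[0,0,0],"claw":0},{"dp":[4,8,-1],"delta_rot":[0,0,0],"claw":0},{"dp":[4,18,-1],"delta_rot":[0,0,0],"claw":0},{"dp":[4,28,-1],"delta_rot":[0,0,0],"claw":0},{"dp":[4,38,-1],"delta_rot":[0,0,0],"claw":0},{"dp":[4,48,-1],"delta_rot":[0,0,0],"claw":0},{"dp":[-20,52,-1],"delta_rot":[0,0,0],"claw":0},{"dp":[-60,52,-1],"delta_rot":[0,0,0],"claw":0}]'; python3 -c "
from fl import *
flap()
go(Rp2,po+.02*px+[0,0,.163+.1])
go(Rp2,[.4873,.3172,.186])"
```

```text
time: 18.65
eef_pos: [0.3901, -0.039, 0.2539]
ee_rot: [3.137, -0.143, 0.007]
contact_force: [0.0, 0.2, -1.8]
grip_width: 0.0177
gripper_force: 30.0
[-7.68462628  1.86328582 -2.48577474] [ 0.03288144  0.60078219 -0.00409619] [-1.29459960e-01  3.71330823e-01  2.23695714e+00 -2.02738718e-03
  5.41699419e-01  1.53409387e+00]
local [-0.19269981  0.00743986 -0.08834759] [328.39306603 205.96775703]
flap angle deg 0.2090769595664972 [0.0036491  0.00729461] 672
dp [71.9, -364.0, -11.3] rot [-0.2, 0.5, -53.4] p [0.486 0.318 0.263]
dp [73.8, -363.2, 65.6] rot [-0.2, 0.5, -53.4] p [0.487 0.317 0.186]
```

```bash
python3 -m pendant '[{"dp":[0,-40,-20],"delta_rot":[0,0,-8],"claw":0},{"dp":[0,-90,-30],"delta_rot":[0,0,-16],"claw":0},{"dp":[0,-140,-30],"delta_rot":[0,0,-24],"claw":0},{"dp":[5,-190,-30],"delta_rot":[0,0,-32],"claw":0},{"dp":[20,-240,-30],"delta_rot":[-0.1,0.2,-40],"claw":0},{"dp":[40,-290,-20],"delta_rot":[-0.1,0.3,-48],"claw":0},{"dp":[60,-335,-10],"delta_rot":[-0.2,0.5,-53.4],"claw":0},{"dp":[74,-363,0],"delta_rot":[-0.2,0.5,-53.4],"claw":0}]'; python3 -m pendant '[{"dp":[0,0,0],"delta_rot":[0,0,0],"claw":0},{"dp":[0,0,0],"delta_rot":[0,0,0],"claw":0}]'; python3 -c "
from h import *
go(Rp2,[.4873,.3172,.1855])"
```

```text
time: 19.5
eef_pos: [0.4964, 0.3193, 0.2532]
ee_rot: [2.86, 1.287, 0.016]
contact_force: [-0.2, -0.7, -0.9]
grip_width: 0.018
gripper_force: 30.0
time: 19.7
eef_pos: [0.495, 0.3168, 0.2524]
ee_rot: [2.862, 1.283, 0.01]
contact_force: [-0.5, -0.2, -0.7]
grip_width: 0.0176
gripper_force: 30.0
dp [-5.0, -6.5, 66.8] rot [0.4, -0.2, 0.1] p [0.487 0.317 0.186]
```

```bash
python3 -m pendant '[{"dp":[-5,-6.5,25],"delta_rot":[0.4,-0.2,0],"claw":0},{"dp":[-5,-6.5,45],"delta_rot":[0.4,-0.2,0],"claw":0},{"dp":[-5,-6.5,57],"delta_rot":[0.4,-0.2,0],"claw":0},{"dp":[-5,-6.5,63],"delta_rot":[0.4,-0.2,0],"claw":0},{"dp":[-5,-6.5,66],"delta_rot":[0.4,-0.2,0],"claw":0},{"dp":[-5,-6.5,66.5],"delta_rot":[0.4,-0.2,0],"claw":0},{"dp":[-5,-6.5,66.5],"delta_rot":[0.4,-0.2,0],"claw":0}]'; python3 -c "
from h import *
s=telemetry.state();print(s['contact_force'],s['torque'])"
```

```text
time: 20.4
eef_pos: [0.4879, 0.3176, 0.1873]
ee_rot: [-2.867, -1.284, -0.006]
contact_force: [0.0, -1.1, -1.8]
grip_width: 0.0177
gripper_force: 30.0
[ 0.0409043  -1.11482417 -1.83596756] [-0.08069008  0.08333376 -0.00317147]
```

```bash
python3 -m pendant '[{"dp":[0,0,1],"delta_rot":[0,0,0],"claw":0},{"dp":[0,0,1.5],"delta_rot":[0,0,0],"claw":0},{"dp":[0,0,1.5],"delta_rot":[0,0,0],"claw":0},{"dp":[0,0,1.5],"delta_rot":[0,0,0],"claw":1},{"dp":[0,0,1.5],"delta_rot":[0,0,0],"claw":1},{"dp":[0,0,1.5],"delta_rot":[0,0,0],"claw":1},{"dp":[0,0,1.5],"delta_rot":[0,0,0],"claw":1},{"dp":[0,0,1.5],"delta_rot":[0,0,0],"claw":1}]'; python3 -m pendant '[{"dp":[0,0,0],"delta_rot":[0,0,0],"claw":1},{"dp":[0,0,-40],"delta_rot":[0,0,0],"claw":1},{"dp":[0,0,-90],"delta_rot":[0,0,0],"claw":1},{"dp":[0,0,-140],"delta_rot":[0,0,0],"claw":1},{"dp":[0,0,-180],"delta_rot":[0,0,0],"claw":1}]'; python3 - <<'E'
from h import *
from cell import read_camera
F=np.diag([-1,-1,1.])
go(Rin@F,stud(.15));go(Rin@F,stud(.035));s=telemetry.state();print(s['joint_pos'])
im,d=read_camera("side");h=cv2.cvtColor(im,cv2.COLOR_RGB2HSV);m=(h[...,1]>110)&((h[...,0]<16)|(h[...,0]>172))
mm=np.zeros_like(m);mm[150:195,295:335]=m[150:195,295:335];p=cloud("side",d)[mm]
print(len(p),p.min(0),np.median(p,0),p.max(0),cv2.minAreaRect((p[:,:2]*1000).astype(np.float32)))
E
```

```text
time: 21.2
eef_pos: [0.4876, 0.3176, 0.1851]
ee_rot: [2.867, 1.284, 0.004]
contact_force: [-0.8, 0.2, -0.1]
grip_width: 0.0544
gripper_force: 0.0
time: 21.7
eef_pos: [0.4873, 0.3175, 0.368]
ee_rot: [-2.867, -1.284, -0.007]
contact_force: [1.3, -0.5, 0.0]
grip_width: 0.0876
gripper_force: 0.0
dp [-349.1, 227.6, -10.1] rot [-16.3, 32.1, 51.7] p [ 0.425 -0.095  0.377]
dp [-310.2, 280.4, 84.4] rot [-16.3, 32.1, 51.7] p [ 0.49  -0.101  0.283]
[ 5.57086630e-01  4.04153885e-01  1.75763493e+00 -5.58841288e-04
  9.75553907e-01  1.28620382e+00]
65 [ 0.24328665 -1.15878146  0.01105388] [0.47001792 0.2862103  0.02483185] [0.51171486 0.33624011 0.97388722] ((348.7389831542969, -406.1065673828125), (1518.9283447265625, 58.44342803955078), 79.82110595703125)
```

```bash
python3 -m pendant '[{"dp":[-45,20,-30],"delta_rot":[-2,4,7],"claw":1},{"dp":[-90,50,-40],"delta_rot":[-4.5,9,14],"claw":1},{"dp":[-130,80,-40],"delta_rot":[-7,14,22],"claw":1},{"dp":[-170,110,-40],"delta_rot":[-9,18,30],"claw":1},{"dp":[-210,140,-40],"delta_rot":[-12,23,37],"claw":1},{"dp":[-250,165,-30],"delta_rot":[-14,28,45],"claw":1},{"dp":[-300,195,-20],"delta_rot":[-16.3,32.1,51.7],"claw":1},{"dp":[-349,227.6,-10],"delta_rot":[-16.3,32.1,51.7],"claw":1}]'; python3 - <<'E'
from h import *
F=np.diag([-1,-1,1.])
go(Rin@F,stud(.13));go(Rin@F,stud(.031));s=telemetry.state();print(s['joint_pos'])
E
```

```text
time: 22.55
eef_pos: [0.4302, -0.0517, 0.3816]
ee_rot: [2.976, -0.115, 0.918]
contact_force: [-0.7, 0.9, -0.8]
grip_width: 0.0875
gripper_force: 0.0
dp [-4.3, 43.2, 22.6] rot [-0.3, 0.7, 0.7] p [ 0.436 -0.096  0.361]
dp [-3.0, 43.7, 121.6] rot [-0.3, 0.7, 0.7] p [ 0.493 -0.101  0.28 ]
[-0.15998339  0.10155785  2.21363167  0.19093624  0.23355426  1.31590092]
```

```bash
python3 -m pendant '[{"dp":[-4,43,10],"delta_rot":[-0.3,0.7,0.7],"claw":1},{"dp":[-4,43,22],"delta_rot":[-0.3,0.7,0.7],"claw":1},{"dp":[-4,43,45],"delta_rot":[-0.3,0.7,0.7],"claw":1},{"dp":[-3.5,43.5,65],"delta_rot":[-0.3,0.7,0.7],"claw":1},{"dp":[-3,43.7,80],"delta_rot":[-0.3,0.7,0.7],"claw":1},{"dp":[-3,43.7,85],"delta_rot":[-0.3,0.7,0.7],"claw":1},{"dp":[-3,43.7,85],"delta_rot":[-0.3,0.7,0.7],"claw":1},{"dp":[-3,43.7,85],"delta_rot":[-0.3,0.7,0.7],"claw":1}]'; python3 - <<'E'
from h import *
F=np.diag([-1,-1,1.])
go(Rin@F,stud(.031));s=telemetry.state();print(s['joint_pos'])
E
```

```text
time: 23.35
eef_pos: [0.4738, -0.0968, 0.3104]
ee_rot: [2.971, -0.127, 0.933]
contact_force: [-0.3, 0.3, 0.8]
grip_width: 0.0878
gripper_force: 0.0
dp [-2.1, 2.3, 36.2] rot [-0.2, 0.1, 0.3] p [ 0.493 -0.101  0.28 ]
[-0.25105053  0.320043    2.16661048  1.06122914  0.10846475  0.37557518]
```

```bash
python3 -m pendant '[{"dp":[-2,2.3,8],"delta_rot":[-0.2,0.1,0.3],"claw":1},{"dp":[-2,2.3,16],"delta_rot":[-0.2,0.1,0.3],"claw":1},{"dp":[-2,2.3,24],"delta_rot":[-0.2,0.1,0.3],"claw":1},{"dp":[-2,2.3,30],"delta_rot":[-0.2,0.1,0.3],"claw":1},{"dp":[-2,2.3,36],"delta_rot":[-0.2,0.1,0.3],"claw":1},{"dp":[-2,2.3,36],"delta_rot":[-0.2,0.1,0.3],"claw":1},{"dp":[-2,2.3,36],"delta_rot":[-0.2,0.1,0.3],"claw":1},{"dp":[-2,2.3,36],"delta_rot":[-0.2,0.1,0.3],"claw":1}]'; python3 - <<'E'
from h import *
F=np.diag([-1,-1,1.])
go(Rin@F,stud(.031));s=telemetry.state();print(s['joint_pos'])
E
```

```text
time: 24.15
eef_pos: [0.4908, -0.1052, 0.2791]
ee_rot: [2.974, -0.131, 0.944]
contact_force: [-0.3, -0.2, 0.4]
grip_width: 0.0881
gripper_force: 0.0
dp [1.3, -4.6, 0.5] rot [-0.5, -0.2, -0.0] p [ 0.493 -0.101  0.28 ]
[-0.26205738  0.40772374  2.14313554  1.71143499  0.10845065 -0.28158491]
```

```bash
python3 -m pendant '[{"dp":[1,-4,-1],"delta_rot":[0,0,0],"claw":1},{"dp":[1,-4,-1],"delta_rot":[0,0,0],"claw":1}]'; python3 - <<'E'
from h import *
F=np.diag([-1,-1,1.])
go(Rin@F,stud(.031));s=telemetry.state();print(s['joint_pos'])
E
```

```text
time: 24.35
eef_pos: [0.491, -0.1024, 0.2802]
ee_rot: [2.976, -0.13, 0.946]
contact_force: [-0.7, 0.0, 0.6]
grip_width: 0.0878
gripper_force: 0.0
dp [0.8, -1.8, 1.3] rot [-0.7, -0.2, -0.0] p [ 0.493 -0.101  0.28 ]
[-0.2567043   0.40518401  2.14384818  1.70365482  0.10858877 -0.2694073 ]
```

Good enough; now I'll close on the wing.

```bash
python3 -m pendant '[{"dp":[0.5,-1,0],"delta_rot":[0,0,0],"claw":0},{"dp":[0.5,-1,0],"delta_rot":[0,0,0],"claw":0},{"dp":[0.5,-1,0],"delta_rot":[0,0,0],"claw":0},{"dp":[0.5,-1,0],"delta_rot":[0,0,0],"claw":0},{"dp":[0.5,-1,0],"delta_rot":[0,0,0],"claw":0},{"dp":[0.5,-1,0],"delta_rot":[0,0,0],"claw":0},{"dp":[0.5,-1,0],"delta_rot":[0,0,0],"claw":0},{"dp":[0.5,-1,0],"delta_rot":[0,0,0],"claw":0}]'; python3 -m pendant '[{"dp":[0,0,0],"delta_rot":[0,0,0],"claw":0},{"dp":[0,0,0],"delta_rot":[0,0,0],"claw":0},{"dp":[0,0,0],"delta_rot":[0,0,0],"claw":0},{"dp":[0,0,0],"delta_rot":[0,0,0],"claw":0}]'; python3 - <<'E'
from h import *
F=np.diag([-1,-1,1.])
go(Rcross@F,stud(.031));s=telemetry.state();print(s['joint_pos'],s['torque'])
E
```

```text
time: 25.15
eef_pos: [0.4913, -0.102, 0.2799]
ee_rot: [2.977, -0.13, 0.946]
contact_force: [0.3, 0.4, -0.1]
grip_width: 0.0273
gripper_force: 0.0
time: 25.55
eef_pos: [0.4913, -0.1018, 0.2799]
ee_rot: [2.978, -0.13, 0.946]
contact_force: [1.2, 2.9, 0.6]
grip_width: 0.0118
gripper_force: 30.0
dp [0.7, -1.2, 1.0] rot [-0.8, 0.4, 90.0] p [ 0.493 -0.101  0.28 ]
[-0.25549628  0.40587723  2.14340738  1.70113589  0.10906832 -0.26565901] [0.30140503 0.3630855  0.11859816]
```

```bash
python3 -m pendant '[{"dp":[0,-0.1,0],"delta_rot":[0,0,8],"claw":0},{"dp":[0,-0.2,0],"delta_rot":[0,0,16],"claw":0},{"dp":[0.1,-0.4,0],"delta_rot":[0,0,24],"claw":0},{"dp":[0.1,-0.5,0],"delta_rot":[0,0,32],"claw":0},{"dp":[0.2,-0.6,0],"delta_rot":[0,0,40],"claw":0},{"dp":[0.3,-0.7,0],"delta_rot":[0,0,48],"claw":0},{"dp":[0.4,-0.8,0],"delta_rot":[0,0,56],"claw":0},{"dp":[0.5,-0.9,0],"delta_rot":[0,0,64],"claw":0}]'; python3 -m pendant '[{"dp":[0.2,0,0],"delta_rot":[0,0,8],"claw":0},{"dp":[0.4,0,0],"delta_rot":[0,0,16],"claw":0},{"dp":[0.5,0,0],"delta_rot":[0,0,24],"claw":0},{"dp":[0.5,0,0],"delta_rot":[0,0,27.5],"claw":0},{"dp":[0.5,0,0],"delta_rot":[0,0,27.5],"claw":0},{"dp":[0.5,0,0],"delta_rot":[0,0,27.5],"claw":0}]'; python3 - <<'E'
from h import *
F=np.diag([-1,-1,1.])
go(Rcross@F,stud(.031));s=telemetry.state();print(s['joint_pos'],s['torque'],(s['torque']@n_))
E
```

```text
time: 26.35
eef_pos: [0.4901, -0.1033, 0.2792]
ee_rot: [-2.245, 1.56, -0.743]
contact_force: [-10.2, -21.4, -2.6]
grip_width: 0.0118
gripper_force: 30.0
time: 26.95
eef_pos: [0.4894, -0.1034, 0.2787]
ee_rot: [-1.764, 1.982, -0.599]
contact_force: [-12.1, -19.4, -3.9]
grip_width: 0.0117
gripper_force: 30.2
dp [-3.0, -2.8, 1.0] rot [0.1, 0.6, -1.7] p [ 0.493 -0.101  0.28 ]
[-0.25916996  0.4067361   2.14586445  1.68764143  0.10744809  1.34351351] [-3.04517447  2.40085338 -1.72359989] 0.4523691474488547
```

```bash
python3 -m pendant '[{"dp":[-1.5,-1.5,0],"delta_rot":[0,0,1],"claw":0},{"dp":[-2.5,-2.3,0],"delta_rot":[0,0,3],"claw":0},{"dp":[-2.5,-2.3,0],"delta_rot":[0,0,3],"claw":0},{"dp":[-2.5,-2.3,0],"delta_rot":[0,0,3],"claw":0}]'; python3 - <<'E'
from h import *
F=np.diag([-1,-1,1.])
go(Rcross@F,stud(.031));s=telemetry.state();R=Ro.from_rotvec(s['ee_rot']);print(R.inv().apply(s['contact_force']),R.inv().apply(s['torque']))
E
```

```text
time: 27.35
eef_pos: [0.4898, -0.103, 0.279]
ee_rot: [-1.706, 2.023, -0.578]
contact_force: [-18.0, -29.9, -5.4]
grip_width: 0.0125
gripper_force: 30.8
dp [-2.7, -2.1, 1.0] rot [0.2, 0.7, -4.7] p [ 0.493 -0.101  0.28 ]
[32.5319234  12.95930453 -4.60995914] [-2.62879095  5.67623643 -0.59827837]
```

The stop has been reached (torque is rising and the pads are being wedged apart). Releasing and backing off.

```bash
python3 -m pendant '[{"dp":[0,0,0],"delta_rot":[0,0,-3],"claw":0},{"dp":[0,0,0],"delta_rot":[0,0,-3],"claw":1},{"dp":[0,0,0],"delta_rot":[0,0,-3],"claw":1},{"dp":[0,0,0],"delta_rot":[0,0,-3],"claw":1},{"dp":[0,0,0],"delta_rot":[0,0,-3],"claw":1},{"dp":[0,0,-40],"delta_rot":[0,0,-3],"claw":1},{"dp":[0,0,-90],"delta_rot":[0,0,-3],"claw":1},{"dp":[0,0,-140],"delta_rot":[0,0,-3],"claw":1}]'; python3 -m pendant '[{"dp":[0,0,-50],"delta_rot":[0,0,0],"claw":1},{"dp":[0,0,-80],"delta_rot":[0,0,0],"claw":1},{"dp":[0,0,-80],"delta_rot":[0,0,0],"claw":1}]'; python3 - <<'E'
from fl import *
ims,ds=flap();imt,dt=read_camera("top")
for n,d in(("top",dt),("side",ds)):
    L=(cloud(n,d)-M)@Fs
    st=(L[...,2]>.02)&(L[...,2]<.045)&(abs(L[...,1]+.065)<.04)&(L[...,0]>.04)&(L[...,0]<.12)
    q=L[st];print(n,len(q),q.min(0),q.mean(0),q.max(0),np.linalg.svd(q[:,:2]-q[:,:2].mean(0))[2][0])
a=cv2.resize(imt[85:215,160:290+75],None,fx=2.9,fy=2.9);b=cv2.resize(ims[120:240,300:420],None,fx=3.14,fy=3.14)
b=cv2.resize(b,(200*2-200+177,377));cv2.imwrite('pics/fin.png',np.hstack([cv2.resize(a,(420,377)),b])[:,:,::-1])
E
```

```text
time: 28.15
eef_pos: [0.4626, -0.0968, 0.3308]
ee_rot: [-1.76, 1.96, -0.592]
contact_force: [0.1, 0.2, -0.2]
grip_width: 0.0644
gripper_force: 0.0
time: 28.45
eef_pos: [0.4149, -0.0949, 0.3989]
ee_rot: [-1.758, 1.956, -0.6]
contact_force: [0.2, 0.6, 0.0]
grip_width: 0.0864
gripper_force: 0.0
[-0.73044559  0.13399311 -0.10028754] [ 0.03670543  0.34865784 -0.04288686] [-0.29615546  0.05953698  2.21654851  0.53418267  0.29107142  2.48331564]
local [-0.13638742 -0.16390582  0.09902752] [352.62293479 192.17285997]
flap angle deg 0.031368279877072296 [0.00054748 0.00742666] 702
top 27 [ 0.07678542 -0.08709779  0.02024471] [ 0.0795071  -0.05883237  0.02923585] [ 0.08449548 -0.04095533  0.03872677] [-0.0224108  -0.99974885]
side 44 [ 0.07132954 -0.09075449  0.0203747 ] [ 0.0784774  -0.0700758   0.03225027] [ 0.08712596 -0.04250138  0.04234123] [ 0.04703336 -0.99889332]
```

View pics/fin.png

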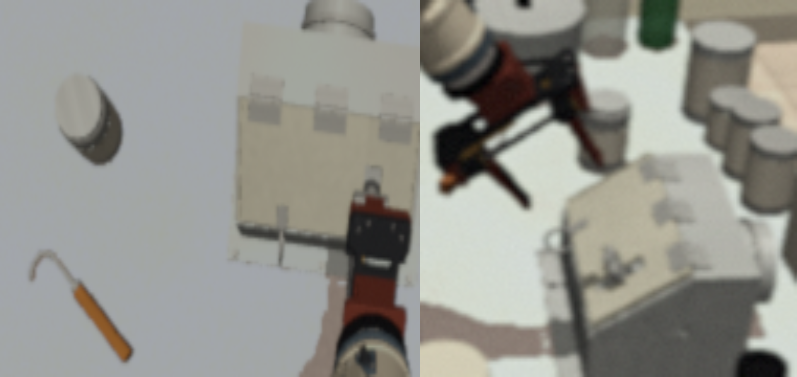

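The final picture shows the flap shut, the stud crosswise at (612,268), the pole flat at its old place at (100,320), and the gripper clear. Handing in.

```bash
python3 -c "
from cell import ctrl
print(ctrl.sign_off())"
```

```text
the job is handed in; nothing more can be done
None
```

The job is handed in after about 28 s of robot time: the flap measures shut (0.03°), the wing stud is turned to its crosswise stop, the pole is unhooked and lying flat in its old place, and the gripper is clear; no verdict was returned.

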